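# Fit the strainer and lock ring in the paint filter pot

## Task

Get the spray rig's filter pot ready: drop the large strainer flat into the pot, knob up, then set the lock ring in over it, its lugs down through the two slots in the pot's lip, and screw it about a quarter turn clockwise (seen from above) so that the lugs are locked under the lip. Leave the small strainer where it is.

Things in the scene. Friction and masses are not known exactly. Their poses are not given: they have to be found in the camera images.
- pot: Fixed round aluminium pot, 148 mm wide, 63 high; floor inside at 38. Origin: centre of underside, z up; brass spout at +y. Its lip (57 to 63 mm up, opening dia. 112) has two 56 deg slots at +x and -x, out to dia. 140. In the dia. 140 groove under the lip lugs that came down the slots can turn about 120 deg clockwise from above; stops block anticlockwise.
- strainer_grip (a point): Large loose strainer: perforated steel disc, dia. 96 mm, 8 thick, with an upright round knob (dia. 22, from 25 to 48 mm above the disc's underside, on a 14 mm stem). The point is in the knob on the axis, 40 mm above the underside, z up; it is 78 mm above the table when the disc lies on the pot's floor. About 0.2 kg.
- ring_bar (a point): Loose dark steel lock ring: dia. 92 mm, 8 thick, hole dia. 74; lugs at +x and -x (30 wide, 8 thick) reach 62 mm from the axis; above it on posts a handle bar along x, 90 long, 14 wide, 62 to 76 mm above the underside. The point is the bar's middle, 69 above the underside, z up; 115 mm above the table when on the seated strainer, 132 if on the lip. Half a turn looks the same. About 0.3 kg.
- small_strainer_grip (a point): A spare strainer that does not belong in this pot: the same shape and knob, but its disc is only 60 mm in diameter. The point is in its knob, 40 mm above its underside. It stays where it is.
Mind the look-alikes: they are no part of the job. What is shaped like the part that bears strainer_grip but brown or purple is not meant.

How it is judged:
By the outcome, as a careful person would: the job done as asked, in the order asked, and still so for the second after the job is handed in, with the robot touching nothing.
It also fails if it takes over 61 s, if anything falls off the work surface, if the arm or the gripper's body presses on something with over 40 N, if the wrist force passes 120 N, or if a joint passes its speed limit or range.

## Robot

A 7-joint arm with a two-finger parallel gripper is mounted at the origin on the work surface. World frame = base frame: x ahead of the robot, y to its left, z up, the work surface at z = 0. Lengths are in m, angles in rad, forces in N, time in s.
With the tool pointing down it reaches from about 0.425 to 0.925 m from the base axis. Payload 6.8 kg.
Tool frame: the origin (TCP) lies on the mounting face of the last link; the fingertips stand 173 mm ahead of it and the grasp point (between the pads) lies 155 mm ahead of it; z points along the fingers, y is the line along which they close (so a half turn about z gives the same grasp; the last joint's range is limited). The gripper opens to 85 mm and grips with 20 to 120 N. Pads are 22 mm wide; open, the fingers measure 114 mm over their backs; the gripper's body (76 mm by 85 mm) begins 54 mm behind the grasp point. The pads swing forward as they close: fully open they stand 13 mm farther back than shut.
Start: joints at [1.213, 0.477, 0.022, 1.555, -0.011, 1.109, -0.083], TCP at [0.167, -0.654, 0.405] pointing down, gripper open.
Joint ranges: [-2.96, 2.96], [-0.34, 2.1], [-1.41, 1.46], [0.24, 2.44], [-1.37, 4.51], [0.17, 1.92], [-2.96, 2.96]. Speed limits (rad/s): [2.39, 2.39, 3.14, 3.14, 3.14, 3.14, 3.14].

## Interface

Orientations are given as a rotation vector (axis times angle).
In Python, from bench import r gives the robot as it stands.
- The arm moves only by the tool carry_out, never from a script. Its argument "moves" is a list of rows, each a list of 5 numbers: the shift along the tool's x, y, z in m, then the turn about the tool's z in rad, then the finger opening in m, from 0 to 0.0854. In form: [[dx, dy, dz, roll, claw], ...]. A call has exactly 8 rows; each row is the pose to reach, as a shift and turn from the pose commanded when the call began, along the tool's axes at that moment; what a row does not reach only later rows make up. A row lasts 1/10 s, in which the tool goes at most 50 mm and 8.59 degrees, less where a joint would pass 70% of its speed; a pose out of reach is approached as far as the arm can. A call with a gripper value outside its range is refused whole. The fingers move at their own pace and stop on an object; "force" is the grip in N (left out, the last holds). Time passes only in rows, so rows that repeat a pose let the fingers close, or fill a call up. It gives the time, the measured TCP pose, the force, the opening and the grip force at its end, in the units of the state.
- r.get_obs(): the state, without advancing time (a new reading comes with each control period).
- r.grab_frame(name): name is "side" or "top"; returns the picture (400x640x3 uint8, red, green, blue); there is no depth.
- r.calibration(name): a dict with "fx", "fy", "cx", "cy" (pixels), "rvec" (rotation vector, rad) and "tvec" (3), from world to camera coordinates, as OpenCV has them. Camera axes: x right, y down, z forward; pixel columns grow to the right and rows downward; lengths in m; the calibration is good to about 2 mm. A picture is of the moment at which its call begins. calibration takes no time and is no camera call.
- r.hand_in(): hands the job in; it is judged then, once.
The state is a dict: "clock": time; "joints": joint angles; "qvel": joint speeds; "tau": joint torques, N m; "tcp_pos": TCP position; "orientation": TCP orientation; "contact_force": force on the tool from outside, world axes, zero at the start; "moment": the same for the moment, N m; "grip_width": finger opening in m; "gripper_force": force on a finger pad.
Only numpy, scipy, OpenCV 4.12 (cv2) and the standard library are available. Lean on these libraries where they do the work, as an engineer would, in place of code of your own. Each camera call takes 0.05 s, during which the arm holds its last target. There are 200 camera calls.

## Working session

There is one attempt and no reset: what is moved stays moved. The work goes in short steps, Python scripts to look and compute and a tool call to move; the robot and the scene stay as the last step left them, time stands still between calls to the robot, and variables do not carry over. Pictures are saved under pics/ and viewed, at most 10 in all, crops included, and the job is handed in when it is done.

Besides the shell and the picture viewer there is one more tool, called after "Emit:" as name(argument=value, ...), one argument or row to a line, values as JSON. carry_out: Moves the arm, as the interface text tells. Its arguments: {"type":"object","properties":{"moves":{"type":"array","items":{"type":"array","items":{"type":"number"}}},"force":{"type":"number"}},"required":["moves"]}

```bash
mkdir -p pics; cat > h.py <<'E'
import numpy as np, cv2
from bench import r
def cal(n):
    c=r.calibration(n); K=np.array([[c['fx'],0,c['cx']],[0,c['fy'],c['cy']],[0,0,1.]])
    return K,cv2.Rodrigues(np.array(c['rvec'],float))[0],np.array(c['tvec'],float)
def ray(n,u,v):
    K,R,t=cal(n); return -R.T@t, R.T@np.linalg.solve(K,[u,v,1.])
def atz(n,u,v,z):
    o,d=ray(n,u,v); return o+d*(z-o[2])/d[2]
def proj(n,p):
    K,R,t=cal(n); q=K@(R@np.array(p,float)+t); return q[:2]/q[2]
def shot(n,f,crop=None,s=1):
    im=r.grab_frame(n)[:,:,::-1].copy(); cv2.imwrite('pics/full_'+f,im)
    if crop: x,y,w,h=crop; im=im[y:y+h,x:x+w]
    cv2.imwrite('pics/'+f,cv2.resize(im,None,fx=s,fy=s,interpolation=cv2.INTER_CUBIC))
E
python3 - <<'E'
from h import *
a=r.grab_frame('top')[:,:,::-1]; b=r.grab_frame('side')[:,:,::-1]
cv2.imwrite('pics/t0.png',a);cv2.imwrite('pics/s0.png',b)
o=r.get_obs();print(o['clock'],o['tcp_pos'],o['orientation'],o['contact_force'])
print(cv2.Rodrigues(np.array(o['orientation'],float))[0].round(3))
for n in('top','side'):
  K,R,t=cal(n);print(n,(-R.T@t).round(3),R.round(2),K[0,0])
E
```

```text
0.1 [ 0.1667949  -0.65381828  0.40381466] [-3.11554073e+00 -3.91151105e-01  4.85695897e-04] [ 0.56301478 -0.2588491   0.33009332]
[[ 0.969  0.247 -0.001]
 [ 0.247 -0.969  0.002]
 [-0.    -0.002 -1.   ]]
top [0.322 0.035 0.985] [[ 0.03 -1.   -0.  ]
 [-0.98 -0.03 -0.17]
 [ 0.17  0.01 -0.98]] 372.42040546272153
side [0.383 0.702 0.822] [[-0.99 -0.15 -0.01]
 [-0.1   0.72 -0.69]
 [ 0.11 -0.68 -0.72]] 394.52242323341795
```

View pics/t0.png

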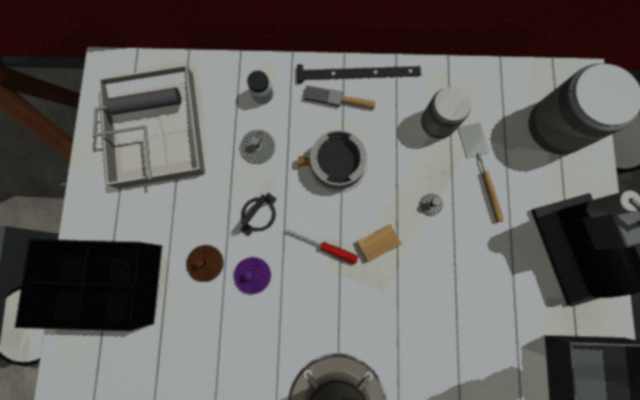

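View pics/s0.png

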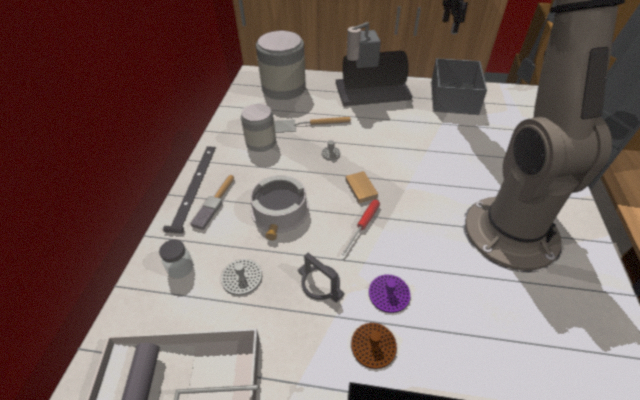

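Top view: the large grey strainer is at (257,147). It could be mistaken for the brown one (205,263), the purple one (252,275) or the small grey one (430,204). The ring is at (258,213) and the pot at (337,159), with its spout at (305,160). By the description I choose the one at (257,147), and will check it in close crops.

```bash
python3 - <<'E'
import cv2
a=cv2.imread('pics/t0.png')[115:250,225:385]; b=cv2.imread('pics/s0.png')[165:315,210:370]
cv2.imwrite('pics/t0c.png',cv2.resize(a,None,fx=4.4,fy=4.4,interpolation=cv2.INTER_CUBIC))
cv2.imwrite('pics/s0c.png',cv2.resize(b,None,fx=4,fy=4,interpolation=cv2.INTER_CUBIC))
E
```

```text
(no output)
```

View pics/t0c.png

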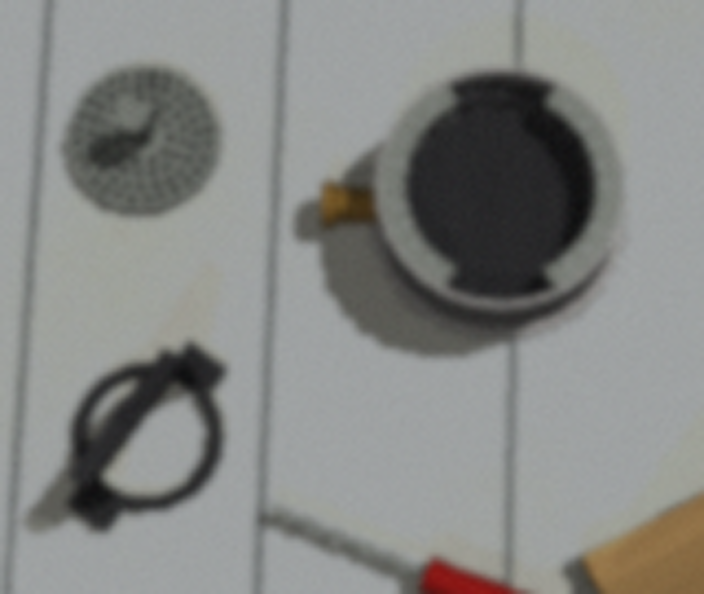

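View pics/s0c.png

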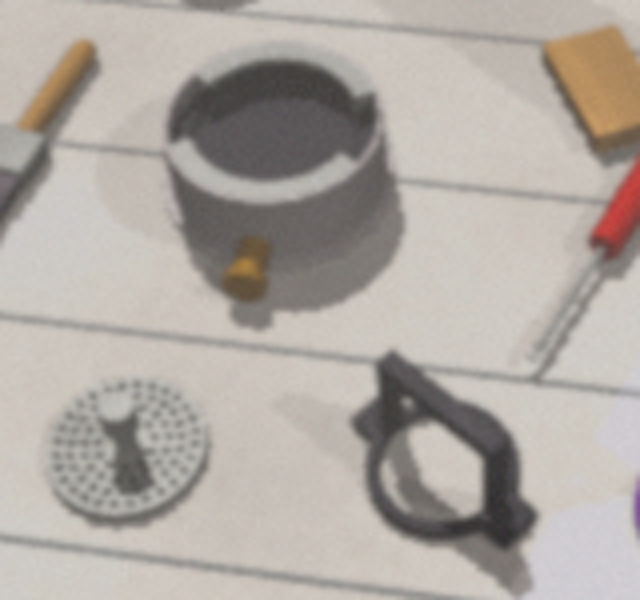

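The chosen strainer is grey, large and perforated, with its knob at crop pixel (131,106). The pot's slots are at crop (504,80) and (500,293). The ring lugs are at crop (207,357) and (92,513).

```bash
python3 - <<'E'
from h import *
T=lambda x,y,z:atz('top',225+x/4.4-.4,115+y/4.4-.4,z)[:2].round(4)
S=lambda x,y,z:atz('side',210+x/4-.4,165+y/4-.4,z)[:2].round(4)
print('disc',T(141.5,140,.006),S(128,449,.006),'knob',T(131,106,.048),S(116,403,.046))
print('disc w',T(62,140,.006)-T(221,140,.006))
print('pot',T(500,190,.063),T(502,188,.063),S(276,121,.063),'w',T(374,190,.063)-T(624,190,.063))
a,b=T(504,78,.063),T(500,295,.063);print('slots',a,b,(a+b)/2,np.degrees(np.arctan2(*(a-b)[::-1])))
s=T(322,203,.035);print('spout',s)
print('ring disc',T(147.5,435,.006)); a,b=T(207,357,.008),T(92,513,.008);print('lugs',a,b,(a+b)/2,np.hypot(*(a-b)),np.degrees(np.arctan2(*(a-b)[::-1])))
a,b=T(168,360,.076),T(86,472,.076);print('bar top',a,b,(a+b)/2,np.hypot(*(a-b)),np.degrees(np.arctan2(*(a-b)[::-1])))
a,b=S(390,358,.076),S(505,450,.076);print('bar side',a,b,(a+b)/2,np.hypot(*(a-b)),np.degrees(np.arctan2(*(a-b)[::-1])))
E
```

```text
disc [0.6557 0.2353] [0.6554 0.2366] knob [0.6625 0.2343] [0.6578 0.2308]
disc w [-0.0026  0.0993]
pot [0.6113 0.0122] [0.6125 0.0111] [0.6111 0.0143] w [-0.0039  0.1461]
slots [0.6802 0.0113] [0.5482 0.0109] [0.6142 0.0111] 0.17362304283848704
spout [0.6091 0.1184]
ring disc [0.4696 0.2207]
lugs [0.5182 0.1869] [0.4212 0.2508] [0.4697  0.21885] 0.11615597272633034 -33.37540905406163
bar top [0.5023 0.1983] [0.4372 0.2406] [0.46975 0.21945] 0.07763568767003999 -33.01458588092027
bar side [0.5014 0.1977] [0.4292 0.2478] [0.4653  0.22275] 0.08787974738243158 -34.75700573410131
```

```bash
cat >> h.py <<'E'
def tri(a,b):
    o1,d1=ray('top',*a);o2,d2=ray('side',*b)
    s=np.linalg.lstsq(np.c_[d1,-d2],o2-o1,rcond=None)[0]
    p,q=o1+d1*s[0],o2+d2*s[1]; return (p+q)/2,np.linalg.norm(p-q)
def go(x,y,zg,yaw):
    "shift for moves from present pose to grasp point x,y,zg"
    o=r.get_obs();R=cv2.Rodrigues(np.array(o['orientation'],float))[0];y0=np.arctan2(R[1,0],R[0,0])
    d=R.T@(np.array([x,y,zg+.155])-o['tcp_pos']); print(round(o['clock'],2),'tcp',np.round(o['tcp_pos'],4),'yaw',round(np.degrees(y0),2),'tilt',R[:2,2].round(4),'w',o['grip_width'],'move',d.round(4),'roll',round(((y0-np.radians(yaw)+np.pi)%(2*np.pi))-np.pi,4),'F',np.round(o['contact_force'],1))
E
python3 - <<'E'
from h import *
print(tri((630,203),(360,28)),tri((605,95),(281,42)))
go(.657,.235,.20,90)
E
```

```text
(array([ 0.46231986, -0.54982042,  0.27120991]), np.float64(0.014248389496959847)) (array([ 0.73308354, -0.59007741,  0.18869701]), np.float64(0.007099260230338621))
0.1 tcp [ 0.1668 -0.6538  0.4038] yaw 14.31 tilt [-0.0005  0.0015] w 0.08555205129430649 move [ 0.6947 -0.74    0.0499] roll -1.321 F [ 0.6 -0.3  0.3]
```

Emit:
carry_out(
  moves=[
    [0,0,-0.05,0,0.0854],
    [0.034,-0.036,-0.08,-0.1,0.0854],
    [0.068,-0.073,-0.08,-0.2,0.0854],
    [0.102,-0.109,-0.08,-0.3,0.0854],
    [0.136,-0.145,-0.08,-0.4,0.0854],
    [0.17,-0.181,-0.08,-0.5,0.0854],
    [0.204,-0.217,-0.08,-0.6,0.0854],
    [0.238,-0.254,-0.08,-0.7,0.0854],
  ],
  force=40,
)

```text
clock: 0.9
tcp_pos: [0.3326, -0.3518, 0.4845]
orientation: [-2.791, -1.442, 0.0]
contact_force: [0.6, 0.0, -0.5]
grip_width: 0.0853
gripper_force: 0.0
```

```bash
python3 -c "
from h import *
go(.657,.235,.12,90)"
```

```text
0.9 tcp [ 0.3326 -0.3518  0.4845] yaw 54.65 tilt [-0.0003 -0.    ] w 0.08530039500962104 move [ 0.6664 -0.0749  0.2094] roll -0.617 F [ 0.6  0.  -0.5]
```

Emit:
carry_out(
  moves=[
    [0.047,-0.005,0,-0.1,0.08],
    [0.094,-0.01,0,-0.2,0.06],
    [0.141,-0.016,0,-0.3,0.05],
    [0.188,-0.021,0.0,-0.4,0.05],
    [0.235,-0.026,0,-0.5,0.05],
    [0.282,-0.032,0.0,-0.6,0.05],
    [0.329,-0.037,0.02,-0.617,0.05],
    [0.376,-0.042,0.04,-0.617,0.05],
  ],
)

```text
clock: 1.7
tcp_pos: [0.5161, -0.0242, 0.4456]
orientation: [2.225, 2.216, 0.001]
contact_force: [0.7, -0.7, 0.8]
grip_width: 0.0501
gripper_force: 0.0
```

```bash
python3 -c "
from h import *
go(.657,.235,.12,90)"
```

```text
1.7 tcp [ 0.5161 -0.0242  0.4456] yaw 89.77 tilt [ 0.0015 -0.0005] w 0.05005744597405189 move [0.2598 0.1396 0.1707] roll -0.004 F [ 0.7 -0.7  0.8]
```

Emit:
carry_out(
  moves=[
    [0.039,0.021,0.02,-0.004,0.05],
    [0.078,0.042,0.04,-0.004,0.05],
    [0.116,0.062,0.06,-0.004,0.05],
    [0.155,0.083,0.08,-0.004,0.05],
    [0.194,0.104,0.1,-0.004,0.05],
    [0.23,0.124,0.12,-0.004,0.05],
    [0.258,0.138,0.145,-0.004,0.05],
    [0.258,0.138,0.17,-0.004,0.05],
  ],
)

```text
clock: 2.5
tcp_pos: [0.6546, 0.2372, 0.2744]
orientation: [-2.213, -2.225, -0.005]
contact_force: [-0.7, 0.6, -0.5]
grip_width: 0.0503
gripper_force: 0.0
```

```bash
python3 -c "
from h import *
go(.6565,.235,.038,90)
shot('side','s1.png',(210,120,160,150),4)"
```

```text
2.5 tcp [0.6546 0.2372 0.2744] yaw 90.3 tilt [0.0002 0.0043] w 0.050320861795290016 move [-0.0026  0.0019  0.0814] roll 0.0053 F [-0.7  0.6 -0.5]
```

View pics/s1.png

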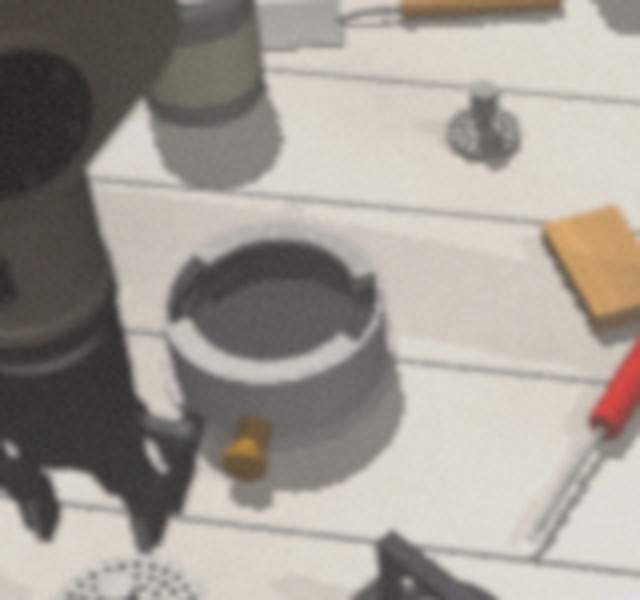

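The side view shows the two open fingertips at crop (40,530) and (148,545), above the knob at about (118,580). They straddle it, so I descend and grip.

Emit:
carry_out(
  moves=[
    [-0.002,0.001,0.04,0,0.05],
    [-0.002,0.001,0.065,0,0.05],
    [-0.002,0.001,0.081,0,0.05],
    [-0.002,0.001,0.081,0,0.05],
    [-0.002,0.001,0.081,0,0.02],
    [-0.002,0.001,0.081,0,0.0],
    [-0.002,0.001,0.081,0,0.0],
    [-0.002,0.001,0.081,0,0.0],
  ],
  force=50,
)

```text
clock: 3.35
tcp_pos: [0.6564, 0.23, 0.1969]
orientation: [2.221, 2.22, 0.005]
contact_force: [-1.1, -1.3, 7.0]
grip_width: 0.0203
gripper_force: 49.5
```

Emit:
carry_out(
  moves=[
    [0,0,0,0,0],
    [0,0,-0.02,0,0],
    [0,0,-0.05,0,0],
    [0,0,-0.09,0,0],
    [0,0,-0.1,0,0],
    [0,0,-0.1,0,0],
    [0,0,-0.1,0,0],
    [0,0,-0.1,0,0],
  ],
)

```text
clock: 4.15
tcp_pos: [0.6549, 0.2291, 0.2927]
orientation: [-2.221, -2.221, 0.005]
contact_force: [0.1, 0.4, -2.6]
grip_width: 0.0201
gripper_force: 49.5
```

```bash
python3 -c "
from h import *
go(.612,.012,.15,90)
a=r.grab_frame('side')[:,:,::-1];b=r.grab_frame('top')[:,:,::-1]
cv2.imwrite('pics/b.png',np.hstack([cv2.resize(a[150:300,170:270],None,fx=4,fy=4),cv2.resize(b[95:195,220:320],(400,600))[:600]]))"
```

```text
4.15 tcp [0.6549 0.2291 0.2927] yaw 90.0 tilt [-0.0031 -0.0016] w 0.02011365841040688 move [-0.2171 -0.0429 -0.0118] roll 0.0 F [ 0.1  0.4 -2.6]
```

View pics/b.png

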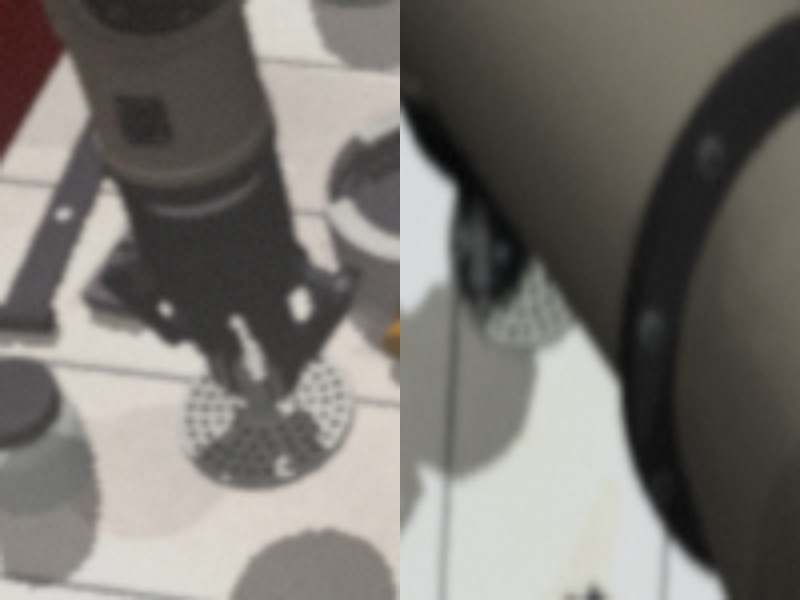

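Strainer is held by the knob and level, its disc centred near side crop (268,418). I'll check its offset from the TCP and the noise in the readings.

```bash
python3 -c "
from h import *
for i in range(5):
  o=r.get_obs();print(o['tcp_pos'].round(4) if hasattr(o['tcp_pos'],'round') else o['tcp_pos']); r.grab_frame('top')
for y in (416,419,422): print(atz('side',170+268/4-.4,150+y/4-.4,.099).round(4))
K,R,t=cal('side')
th=np.linspace(0,6.28,100)
for c in [(.655,.230),(.655,.235)]:
  P=np.array([proj('side',[c[0]+.048*np.cos(a),c[1]+.048*np.sin(a),z]) for a in th for z in(.096,.104)])
  print(c,((P.min(0)-[170,150]+.4)*4).round(),((P.max(0)-[170,150]+.4)*4).round())
"
```

```text
[0.6551 0.2293 0.2929]
[0.6552 0.2294 0.2932]
[0.6553 0.2295 0.2935]
[0.6554 0.2296 0.2938]
[0.6555 0.2296 0.294 ]
[0.6524 0.2341 0.099 ]
[0.6518 0.236  0.099 ]
[0.6512 0.2379 0.099 ]
(0.655, 0.23) [176. 335.] [353. 487.]
(0.655, 0.235) [173. 342.] [351. 495.]
```

Emit:
carry_out(
  moves=[
    [-0.03,-0.006,-0.01,0,0],
    [-0.07,-0.014,-0.01,0,0],
    [-0.11,-0.022,-0.01,0,0],
    [-0.15,-0.03,-0.01,0,0],
    [-0.19,-0.038,-0.01,0,0],
    [-0.217,-0.043,-0.01,0,0],
    [-0.217,-0.043,-0.01,0,0],
    [-0.217,-0.043,-0.01,0,0],
  ],
)

```text
clock: 5.3
tcp_pos: [0.6126, 0.0119, 0.3049]
orientation: [2.223, 2.219, 0.0]
contact_force: [0.6, 0.9, -2.0]
grip_width: 0.02
gripper_force: 49.5
```

```bash
python3 -c "
from h import *
go(.612,.0125,.081,90)
shot('side','s2.png',(200,110,160,150),4)"
```

```text
5.3 tcp [0.6126 0.0119 0.3049] yaw 89.9 tilt [0.0003 0.0001] w 0.02002243903236921 move [ 0.0006 -0.0006  0.0689] roll -0.0018 F [ 0.6  0.9 -2. ]
```

View pics/s2.png

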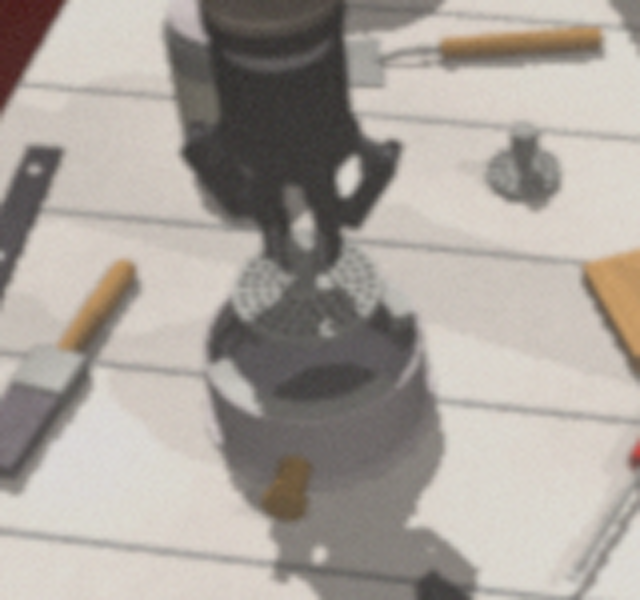

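The disc hangs over the pot, its edges at crop columns 231 and 386 and its bottom edge at row 340; the pot's mouth spans 205–425.

```bash
python3 -c "
from h import *
th=np.linspace(0,6.28,100)
def ext(c,r_,zs):
  P=np.array([proj('side',[c[0]+r_*np.cos(a),c[1]+r_*np.sin(a),z]) for a in th for z in zs]);print(c,((P.min(0)-[200,110]+.4)*4).round(),((P.max(0)-[200,110]+.4)*4).round())
ext((.6126,.0119),.048,(.108,.116)); ext((.612,.0125),.074,(.063,))
"
```

```text
(0.6126, 0.0119) [231. 230.] [383. 345.]
(0.612, 0.0125) [203. 261.] [427. 424.]
```

Disc and pot both match the prediction to about 2 mm, so I lower it.

Emit:
carry_out(
  moves=[
    [0,0,0.02,0,0],
    [0,0,0.04,0,0],
    [0,0,0.052,0,0],
    [0,0,0.06,0,0],
    [0,0,0.065,0,0],
    [0,0,0.068,0,0],
    [0,0,0.068,0,0],
    [0,0,0.068,0,0],
  ],
)

```text
clock: 6.15
tcp_pos: [0.6129, 0.0127, 0.2373]
orientation: [2.221, 2.221, 0.001]
contact_force: [0.8, -0.9, -2.5]
grip_width: 0.0203
gripper_force: 49.5
```

Emit:
carry_out(
  moves=[
    [0,0,0.002,0,0],
    [0,0,0.003,0,0],
    [0,0,0.003,0,0],
    [0,0,0.003,0,0.04],
    [0,0,0.003,0,0.045],
    [0,0,0.003,0,0.045],
    [0,0,-0.03,0,0.045],
    [0,0,-0.075,0,0.045],
  ],
)

```text
clock: 6.95
tcp_pos: [0.6116, 0.0123, 0.3102]
orientation: [-2.218, -2.219, 0.006]
contact_force: [1.2, 1.1, 1.4]
grip_width: 0.0451
gripper_force: 0.0
```

Emit:
carry_out(
  moves=[
    [0,0,-0.05,0,0.045],
    [0.04,-0.028,-0.05,0,0.045],
    [0.08,-0.056,-0.05,-0.14,0.045],
    [0.12,-0.084,-0.05,-0.28,0.045],
    [0.16,-0.112,-0.05,-0.42,0.045],
    [0.2,-0.138,-0.05,-0.56,0.045],
    [0.207,-0.143,-0.05,-0.7,0.045],
    [0.207,-0.143,-0.05,-0.84,0.045],
  ],
)

```text
clock: 7.75
tcp_pos: [0.4677, 0.2222, 0.3622]
orientation: [1.106, 2.94, 0.001]
contact_force: [-0.2, -0.9, -0.5]
grip_width: 0.0453
gripper_force: 0.0
```

```bash
python3 -c "
from h import *
go(.469,.2195,.12,146.5)
a=r.grab_frame('side')[:,:,::-1];b=r.grab_frame('top')[:,:,::-1]
cv2.imwrite('pics/c.png',np.hstack([cv2.resize(a[170:320,250:350],(400,600)),cv2.resize(a[165:265,230:330],(400,400)).repeat(1,0) if 0 else cv2.copyMakeBorder(cv2.resize(a[150:250,230:330],(400,400)),0,200,0,0,0)]))"
```

```text
7.75 tcp [0.4677 0.2222 0.3622] yaw 138.77 tilt [0.0006 0.0007] w 0.0453357446721999 move [-0.0027 -0.0013  0.0872] roll -0.135 F [-0.2 -0.9 -0.5]
```

View pics/c.png

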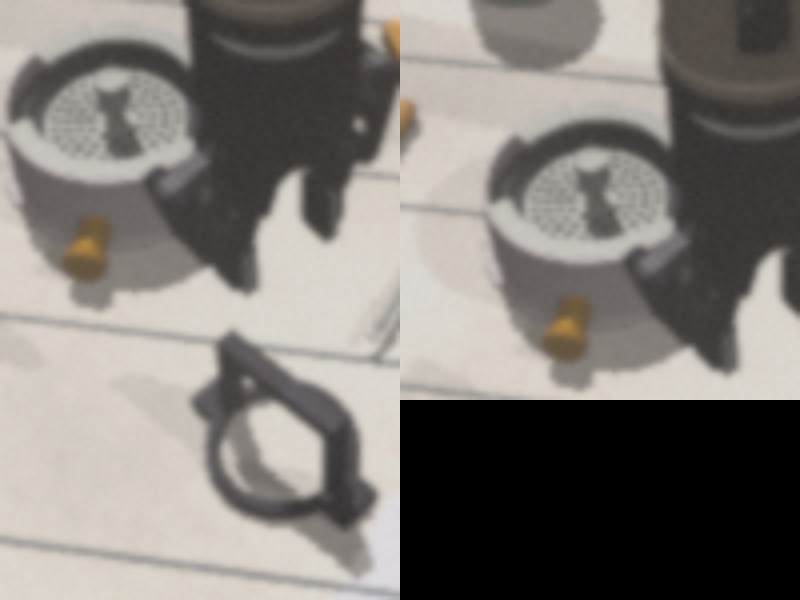

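The strainer sits flat and centred in the pot, knob up, at (112,110) in the left crop. The ring is undisturbed, its bar running (232,340)–(345,425), so I go on to grip the bar.

Emit:
carry_out(
  moves=[
    [-0.002,-0.001,0.02,-0.1,0.045],
    [-0.002,-0.001,0.05,-0.135,0.045],
    [-0.002,-0.001,0.08,-0.135,0.045],
    [-0.002,-0.001,0.1,-0.135,0.045],
    [-0.002,-0.001,0.12,-0.135,0.045],
    [-0.002,-0.001,0.13,-0.135,0.045],
    [-0.002,-0.001,0.138,-0.135,0.045],
    [-0.002,-0.001,0.138,-0.135,0.045],
  ],
)

```text
clock: 8.65
tcp_pos: [0.4704, 0.2173, 0.2233]
orientation: [-0.924, -3.002, 0.001]
contact_force: [-0.6, 0.6, 0.3]
grip_width: 0.0446
gripper_force: 0.0
```

```bash
python3 -c "
from h import *
go(.469,.2195,.068,146.5)"
```

```text
8.65 tcp [0.4704 0.2173 0.2233] yaw 145.77 tilt [-0.0007 -0.0005] w 0.04458228765209399 move [0.0024 0.001  0.0003] roll -0.0127 F [-0.6  0.6  0.3]
```

Emit:
carry_out(
  moves=[
    [0.002,0.001,0,-0.013,0.045],
    [0.002,0.001,0,-0.013,0.02],
    [0.002,0.001,0,-0.013,0],
    [0.002,0.001,0,-0.013,0],
    [0.002,0.001,0,-0.013,0],
    [0.002,0.001,0,-0.013,0],
    [0.002,0.001,-0.02,-0.013,0],
    [0.002,0.001,-0.06,-0.013,0],
  ],
  force=90,
)

```text
clock: 9.45
tcp_pos: [0.4682, 0.2183, 0.2819]
orientation: [-0.901, -3.004, 0.007]
contact_force: [1.0, -0.2, -3.2]
grip_width: 0.0128
gripper_force: 88.5
```

Emit:
carry_out(
  moves=[
    [0,0,-0.05,0,0],
    [0,0,-0.09,0,0],
    [0,0,-0.09,0,0],
    [0,0,-0.09,0,0],
    [0,0,-0.09,0,0],
    [0,0,-0.09,0,0],
    [0,0,-0.09,0,0],
    [0,0,-0.09,0,0],
  ],
)

```text
clock: 10.25
tcp_pos: [0.4691, 0.2195, 0.3729]
orientation: [-0.902, -3.008, 0.001]
contact_force: [-0.5, 0.4, -3.1]
grip_width: 0.0121
gripper_force: 88.6
```

```bash
python3 -c "
from h import *
go(.612,.0125,.18,180.5)"
```

```text
10.25 tcp [0.4691 0.2195 0.3729] yaw 146.62 tilt [-0.0015 -0.0003] w 0.012069373259133882 move [-0.2332 -0.0942  0.0378] roll -0.5912 F [-0.5  0.4 -3.1]
```

Emit:
carry_out(
  moves=[
    [-0.035,-0.014,0,-0.08,0],
    [-0.075,-0.03,0,-0.17,0],
    [-0.115,-0.046,0,-0.27,0],
    [-0.155,-0.062,0,-0.37,0],
    [-0.195,-0.078,0,-0.47,0],
    [-0.22,-0.088,0.01,-0.56,0],
    [-0.233,-0.094,0.02,-0.591,0],
    [-0.233,-0.094,0.03,-0.591,0],
  ],
)

```text
clock: 11.05
tcp_pos: [0.6132, 0.0097, 0.3422]
orientation: [0.005, -3.141, 0.001]
contact_force: [0.7, -0.8, -3.6]
grip_width: 0.0126
gripper_force: 88.6
```

```bash
python3 -c "
from h import *
go(.612,.0125,.14,180.5)
a=r.grab_frame('side')[:,:,::-1]
go(.612,.0125,.14,180.5)
cv2.imwrite('pics/d.png',cv2.resize(a[120:260,200:360],None,fx=4.2,fy=4.2,interpolation=cv2.INTER_CUBIC))"
```

```text
11.05 tcp [0.6132 0.0097 0.3422] yaw -179.81 tilt [-0.0009 -0.0004] w 0.012590403607149973 move [0.0012 0.0028 0.0472] roll -0.0054 F [ 0.7 -0.8 -3.6]
11.1 tcp [0.6117 0.0116 0.3407] yaw -179.7 tilt [-0.0037  0.0004] w 0.012388725817797814 move [-0.0005  0.0009  0.0457] roll -0.0035 F [-0.  -0.1 -5.2]
```

View pics/d.png

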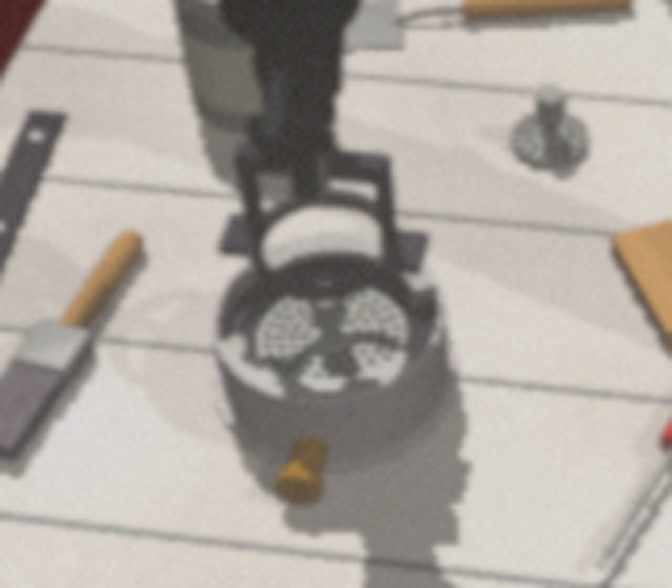

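The ring hangs level over the pot, with its lug ends at crop (222,238) and (428,250). I'll compare that with the prediction.

```bash
python3 -c "
from h import *
f=lambda p:((proj('side',p)-[200,120]+.4)*4.2).round()
for s in(1,-1): print([f([.6117+s*.062,.0116+w,z]) for w in(-.015,.015) for z in(.118,.126)])
P=np.array([f([.6117+.046*np.cos(a),.0116+.046*np.sin(a),z]) for a in np.linspace(0,6.28,60) for z in(.118,.126)]);print(P.min(0),P.max(0))
print(f([.6117+.045,.0116,.194]),f([.6117-.045,.0116,.194]))
"
```

```text
[array([231., 224.]), array([229., 215.]), array([218., 258.]), array([216., 248.])]
[array([429., 243.]), array([428., 234.]), array([419., 278.]), array([419., 269.])]
[246. 190.] [399. 306.]
[235. 149.] [388. 163.]
```

Emit:
carry_out(
  moves=[
    [0,0,0.02,0,0],
    [0,0,0.035,0,0],
    [0,0,0.045,0,0],
    [0,0,0.053,0,0],
    [0,0,0.058,0,0],
    [0,0,0.062,0,0],
    [0,0,0.065,0,0],
    [0,0,0.065,0,0],
  ],
)

```text
clock: 11.9
tcp_pos: [0.6121, 0.0127, 0.2787]
orientation: [0.013, -3.141, 0.0]
contact_force: [-0.1, -0.7, -4.2]
grip_width: 0.0125
gripper_force: 88.5
```

```bash
python3 -c "
from h import *
go(.612,.0125,.114,180)"
```

```text
11.9 tcp [0.6121 0.0127 0.2787] yaw -179.54 tilt [-0.0001 -0.0001] w 0.012491107944513705 move [ 0.0001 -0.0002  0.0097] roll 0.008 F [-0.1 -0.7 -4.2]
```

Emit:
carry_out(
  moves=[
    [0,0,0.003,0,0],
    [0,0,0.006,0,0],
    [0,0,0.008,0,0],
    [0,0,0.009,0,0],
    [0,0,0.01,0,0],
    [0,0,0.01,0,0],
    [0,0,0.01,0,0],
    [0,0,0.01,0,0],
  ],
)

```text
clock: 12.7
tcp_pos: [0.612, 0.0129, 0.2707]
orientation: [-0.012, 3.141, -0.003]
contact_force: [-7.1, -3.4, 13.3]
grip_width: 0.0124
gripper_force: 91.0
```

```bash
python3 -c "
from h import *
go(.612,.0125,.114,180)"
```

```text
12.7 tcp [0.612  0.0129 0.2707] yaw -179.55 tilt [ 0.0002 -0.0017] w 0.012376522310332866 move [ 0.     -0.0004  0.0017] roll 0.0079 F [-7.1 -3.4 13.3]
```

Seated: the ring is at the expected height with light contact force. Now I turn it clockwise (positive roll).

Emit:
carry_out(
  moves=[
    [0,0,-0.001,0,0],
    [0,0,-0.001,0.1,0],
    [0,0,-0.001,0.2,0],
    [0,0,-0.001,0.3,0],
    [0,0,-0.001,0.4,0],
    [0,0,-0.001,0.5,0],
    [0,0,-0.001,0.6,0],
    [0,0,-0.001,0.7,0],
  ],
)

```text
clock: 13.5
tcp_pos: [0.6127, 0.0132, 0.2707]
orientation: [1.07, 2.952, 0.002]
contact_force: [-0.1, -0.2, 1.8]
grip_width: 0.012
gripper_force: 89.3
```

```bash
python3 -c "
from h import *
go(.612,.0125,.115,90);print(r.get_obs()['moment'])"
```

```text
13.5 tcp [0.6127 0.0132 0.2707] yaw 140.16 tilt [0.0023 0.0004] w 0.011995897834683049 move [ 0.0001 -0.001   0.0007] roll 0.8754 F [-0.1 -0.2  1.8]
[-0.04641893  0.02091003  0.08946853]
```

Turning freely; on to 90°.

Emit:
carry_out(
  moves=[
    [0,0,0,0.12,0],
    [0,0,0,0.24,0],
    [0,0,0,0.36,0],
    [0,0,0,0.48,0],
    [0,0,0,0.6,0],
    [0,0,0,0.72,0],
    [0,0,0,0.84,0],
    [0,0,0,0.9,0],
  ],
)

```text
clock: 14.3
tcp_pos: [0.6126, 0.0134, 0.2707]
orientation: [2.247, 2.193, 0.003]
contact_force: [-0.7, 0.2, 3.2]
grip_width: 0.0125
gripper_force: 89.4
```

Emit:
carry_out(
  moves=[
    [0,0,0,0,0],
    [0,0,0,0,0],
    [0,0,0,0,0.02],
    [0,0,0,0,0.04],
    [0,0,0,0,0.04],
    [0,0,0,0,0.04],
    [0,0,-0.03,0,0.04],
    [0,0,-0.07,0,0.04],
  ],
)

```text
clock: 15.1
tcp_pos: [0.6112, 0.0125, 0.3383]
orientation: [-2.242, -2.196, 0.006]
contact_force: [0.3, -0.7, 0.4]
grip_width: 0.0399
gripper_force: 0.0
```

Emit:
carry_out(
  moves=[
    [0,0,-0.05,0,0.04],
    [0,0,-0.1,0,0.04],
    [0.04,-0.02,-0.1,0,0.04],
    [0.08,-0.04,-0.1,0,0.04],
    [0.12,-0.06,-0.1,0,0.04],
    [0.16,-0.08,-0.1,0,0.04],
    [0.2,-0.1,-0.1,0,0.04],
    [0.2,-0.1,-0.1,0,0.04],
  ],
)

```text
clock: 15.9
tcp_pos: [0.5124, 0.2216, 0.4405]
orientation: [-2.23, -2.209, -0.003]
contact_force: [0.3, -0.4, -0.2]
grip_width: 0.0401
gripper_force: 0.0
```

```bash
python3 -c "
from h import *
go(.612,.0125,.115,90)
a=r.grab_frame('side')[:,:,::-1];b=r.grab_frame('top')[:,:,::-1]
cv2.imwrite('pics/e.png',np.hstack([cv2.resize(a[150:250,230:330],(400,400),interpolation=2),cv2.resize(b[110:210,290:390],(400,400),interpolation=2)]))"
```

```text
15.9 tcp [0.5124 0.2216 0.4405] yaw 89.44 tilt [-0.0004  0.0033] w 0.04011778359617229 move [-0.2086  0.1018  0.1697] roll -0.0098 F [ 0.3 -0.4 -0.2]
```

View pics/e.png

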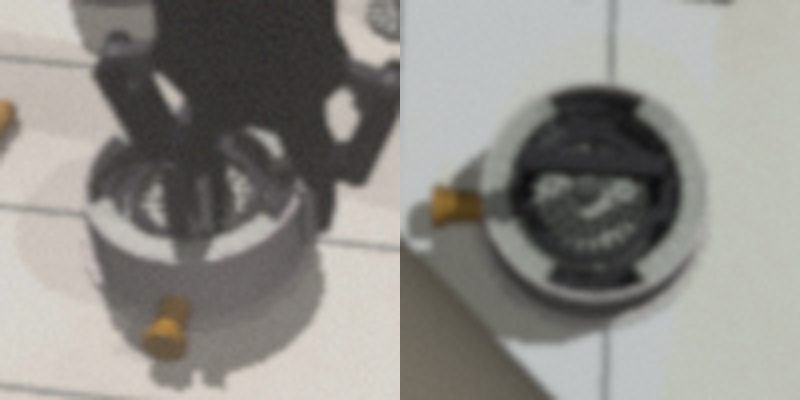

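The top view shows the bar lying along the spout axis, (525,160)–(680,155). Both slots, at (598,95) and (598,275), are empty and the lugs are hidden under the lip. The strainer lies flat beneath and the gripper is clear, so I hand in.

```bash
python3 -c "
from h import *
print(r.hand_in())"
```

```text
the job is handed in; nothing more can be done
None
```

The job is handed in: the large strainer lies flat in the pot, knob up, and the lock ring is turned about 90° clockwise with its lugs under the lip; it took about 16 s, and the small strainer was left where it is.

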